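# Clear the chest, open it and present the boron carbide stick

## Task

Take the blue glass slab off the tool chest's lid and lean it squarely on the drain rest, foot in the tray and upper part against the black bar, then let go of it. Then lift the chest's lid by its brass bar until it stands about upright, leave it open, draw out the dark boron carbide stick (leave the pale one in the chest) and finish while holding it, still and about level, at least 12 cm above the bench over the round cork pad. Do not shift the fish, funnel, drum, jar or brush.

Things in the scene. Friction and masses are not known exactly. Their poses are not given: they have to be found in the camera images.
- slab: opaque blue fused-glass slab, 160 x 60 x 12 mm, about 0.3 kg, lying flat on the closed lid behind the brass bar, its long side roughly along the lid's hinge; origin at the centre of its underside, x along its 160 mm, y along its 60 mm, z up through its thickness; both ends and both faces are alike
- rest: fixed green-painted steel drain rest: tray 200 (x) x 110 (y) x 6 mm, with a lip along one short edge (x from -93 to -87 mm, 18 mm high). Origin on the bench under the tray's centre; +x points from the lip to the black bar. A slab leaned with its foot inside the lip and its underside on the bar slopes 0.5 rad, rising towards +x, the centre of its underside at about x = -11, z = 44 mm
- rest_bar (a point): middle of the rest's black rubber-covered round bar: 12 mm thick, along the rest's y, axis at x = +23 mm, 56 mm above the bench, on two posts at y = +-50 mm
- chest: fixed open-topped varnished pine chest, 190 (x) x 290 (y) x 85 mm high, walls and floor 10 mm thick, brass latch hook hanging undone on its front (-x) face; origin at the centre of its underside, its -x side faces the robot. Two sticks lie on its floor, both roughly along x, one in the left half and one in the right half
- lid (a joint): angle of the chest's lid in rad: 0 shut, 1.57 upright, 1.75 its stop; hinged along the chest's far (+x) top edge, so the near edge swings up and back. The lid is a pine board 190 x 290 x 12 mm, 0.33 kg, lying on the rim (its top is 97 mm above the bench when shut); its stiff hinge (0.5 N m) keeps it wherever it is left
- lid_handle (a point): middle of the lid's brass bar handle: a round bar 12 mm thick and 110 mm long parallel to the hinge, its axis 35 mm above the lid's top face and 20 mm from the lid's near edge, on a post at each end; it may turn between the fingers as the lid swings. The point moves with the lid; shut, it lies 170 mm from the hinge line towards the lid's near edge and 47 mm above it
- lid_hinge (a point): middle of the lid's hinge line, on the chest's far top edge, 85 mm above the bench; its y runs along the hinge
- dark_stick: dark, nearly black boron carbide dressing stick, 110 x 14 x 14 mm, 0.05 kg, on the chest's floor, hidden until the lid is lifted; it may lie in either half; origin at the centre of its underside, x along its length
- pale_stick: white dressing stick of the same size in the chest's other half; stays there; origin at the centre of its underside, x along its length
- pad: fixed round cork pad, 90 mm across, 6 mm thick, on the bench; origin at the centre of its underside
- fish: emerald glass fish, about 145 mm long, 70 mm high, loose on the bench, fragile; origin on its underside below its body
- funnel: dented steel funnel standing on its mouth, 100 mm across, 110 mm high, loose; origin at the centre of its underside
- drum: cork sanding drum on end, 60 mm across, 94 mm high with its steel shaft, loose; origin at the centre of its underside
- jar: grit jar with black cap, 64 mm across, 85 mm high, loose; origin at the centre of its underside
- brush: hand brush lying on the bench along its x, loose; origin on its underside

How it is judged:
On the way, in this order (a step that is already met when the one before it is completed fails the run):
1. the slab leans on the drain rest, let go (x of slab in the frame of rest between -0.045 and 0.035 m and y of slab in the frame of rest between -0.035 and 0.035 m and angle between slab's own z axis and vertical between 0.33 and 0.75 rad and angle between the y axis of slab and the y axis of rest, either way round below 0.3 rad and contact force between slab and rest above 0.3 N and contact force between slab and the fingers below 0.1 N and linear speed of slab below 0.03 m/s and value of joint lid below 0.3 rad), for 0.3 s.
2. the lid is open, about upright (value of joint lid above 1.35 rad), for 0.2 s.
3. the dark stick is lifted out of the chest in the gripper (height (world z) of dark_stick above 0.11 m and contact force between dark_stick and the fingers above 0.5 N), for 0.1 s.
At the end, for the whole second after the job is handed in: Slab released and still on the rest: slope 0.33-0.75 rad, within 35 mm and 0.3 rad of its middle line. Lid open 1.35 rad or more. Dark stick held still, within 0.35 rad of level, 115-400 mm above the bench, within 45 mm of the pad's centre. Pale stick in the chest (x of slab in the frame of rest between -0.045 and 0.035 m and y of slab in the frame of rest between -0.035 and 0.035 m and angle between slab's own z axis and vertical between 0.33 and 0.75 rad and angle between the y axis of slab and the y axis of rest, either way round below 0.3 rad and contact force between slab and rest above 0.3 N and contact force between slab and the fingers below 0.1 N and linear speed of each of slab, dark_stick below 0.03 m/s and value of joint lid above 1.35 rad and height (world z) of dark_stick between 0.115 and 0.4 m and horizontal distance between dark_stick and pad below 0.045 m and angle between dark_stick's own x axis and vertical between 1.22 and 1.92 rad and contact force between dark_stick and the fingers above 0.5 N and z of pale_stick in the frame of chest below 0.05 m); the arm keeps its last pose, push and grip.
It fails at once if the pale stick is taken out of the chest (z of pale_stick in the frame of chest above 0.08 m).
It fails at once if the fish, funnel, drum, jar or brush is shifted by more than 3 cm (distance of any of fish, funnel, drum, jar, brush from where it was at the start of the episode above 0.03 m).
It also fails if it takes over 64 s, if anything falls off the work surface, if the arm or the gripper's body presses on something with over 40 N, if the wrist force passes 120 N, or if a joint passes its speed limit or range.

## Robot

A 6-joint arm with a two-finger parallel gripper is mounted at the origin on the work surface. World frame = base frame: x ahead of the robot, y to its left, z up, the work surface at z = 0. Lengths are in m, angles in rad, forces in N, time in s.
With the tool pointing down it reaches from about 0.325 to 0.875 m from the base axis. Payload 4.4 kg.
Tool frame: the origin (TCP) lies midway between the tips of the shut fingers; the grasp point (between the pads) lies 19 mm behind it (arm.grasp_offset is the distance from the TCP to the grasp point, in m); z points along the fingers, y is the line along which they close (so a half turn about z gives the same grasp; the last joint's range is limited). The gripper opens to 85 mm and grips with 20 to 120 N. Pads are 22 mm wide; open, the fingers measure 114 mm over their backs; the gripper's body (76 mm by 85 mm) begins 54 mm behind the grasp point. The pads swing forward as they close: fully open they stand 13 mm farther back than shut.
Start: joints at [1.028, 0.207, 1.542, -0, 1.393, -0.15], TCP at [0.22, 0.531, 0.231] pointing down, gripper open.
Joint ranges: [-2.73, 2.73], [-0.86, 2.22], [0.23, 2.46], [-1.11, 4.25], [0.08, 2.63], [-2.82, 2.82]. Speed limits (rad/s): [2.79, 2.79, 3.14, 3.14, 3.14, 3.14].

## Interface

Orientations are given as a unit quaternion [w, x, y, z].
In Python, from station import get_obs, eyes, job_done, arm gives the robot as it stands.
- The arm moves only by the tool jog_arm, never from a script. Its argument "plan" is a list of rows, each a list of 5 numbers: the opening, from -1 (shut) to 1 (fully open), then the shift along the tool's x, y, z normalised to -1 to 1, where 1 is 150 mm, then the turn about the tool's z normalised to -1 to 1, where 1 is 90 degrees. A call has 1 to 10 rows; each row is the pose to reach, as a shift and turn from the pose commanded when the call began, along the tool's axes at that moment; what a row does not reach only later rows make up. A row lasts 1/8 s, in which the tool goes at most 62.5 mm and 10.7 degrees, less where a joint would pass 70% of its speed; a pose out of reach is approached as far as the arm can. A call with a number of a shift or a turn outside -1 to 1 is refused whole. A call with a gripper value outside its range is refused whole. The fingers move at their own pace and stop on an object; "squeeze" is the grip in N (left out, the last holds). Time passes only in rows, so rows that repeat a pose let the fingers close. It gives the time, the measured TCP pose, the force, the opening and the grip force at its end, in the units of the state.
- get_obs(): the state, without advancing time (a new reading comes with each control period).
- eyes.read_camera(name): name is "side" or "top" or "wrist"; returns (picture, depth): 480x640x3 uint8, red, green, blue; 480x640 float32, m along the optical axis (not along the pixel's ray), 0 where there is no reading.
- eyes.camera_model(name): a dict with "camera_matrix" (3x3 intrinsics, pixels), "R" (3x3) and "t" (3): a world point X has camera coordinates R X + t; the wrist camera has in their place "mount" (4x4, takes a point from camera to tool coordinates, whose origin is the TCP and whose axes are the flange's). Camera axes: x right, y down, z forward; pixel columns grow to the right and rows downward; lengths in m; the calibration is good to about 2 mm. A picture is of the moment at which its call begins: read the wrist's pose just before it. camera_model takes no time and is no camera call.
- job_done(): hands the job in; it is judged then, once.
The state is a dict: "clock": time; "qpos": joint angles; "joint_velocities": joint speeds; "joint_efforts": joint torques, N m; "ee_pos": TCP position; "tcp_rot": TCP orientation; "wrist_force": force on the tool from outside, world axes, zero at the start; "torque": the same for the moment, N m; "finger_gap": finger opening in m; "grip_force": force on a finger pad.
Only numpy, scipy, OpenCV 4.12 (cv2) and the standard library are available. Lean on these libraries where they do the work, as an engineer would, in place of code of your own. Each camera call takes 0.05 s, during which the arm holds its last target. There are 200 camera calls.

## Working session

There is one attempt and no reset: what is moved stays moved. The work goes in short steps, Python scripts to look and compute and a tool call to move; the robot and the scene stay as the last step left them, time stands still between calls to the robot, and variables do not carry over. Pictures are saved under pics/ and viewed, at most 10 in all, crops included, and the job is handed in when it is done.

Besides the shell and the picture viewer there is one more tool, called after "Emit:" in YAML: its name, and indented under it one key for each argument. jog_arm: Moves the arm, as the interface text tells. Scaled input: -1 to 1 covers 150 mm each way for a shift and 90 degrees each way for a turn. Its arguments: {"type":"object","properties":{"plan":{"type":"array"},"squeeze":{"type":"number"}},"required":["plan"]}

```bash
ls; mkdir -p pics
cat > h.py <<'E'
import numpy as np, cv2
from scipy.spatial.transform import Rotation as Ro
from station import get_obs, eyes, job_done, arm
def tool():
    o=get_obs(); q=o['tcp_rot']; return np.array(o['ee_pos']), Ro.from_quat([q[1],q[2],q[3],q[0]]).as_matrix(), o
def cloud(name):
    p,R,o=tool(); im,d=eyes.read_camera(name); m=eyes.camera_model(name); K=np.array(m['camera_matrix'])
    v,u=np.mgrid[:480,:640]; P=np.stack([(u-K[0,2])/K[0,0]*d,(v-K[1,2])/K[1,1]*d,d],-1)
    if 'mount' in m:
        M=np.array(m['mount']); W=(P@M[:3,:3].T+M[:3,3])@R.T+p
    else: W=(P-np.array(m['t']))@np.array(m['R'])
    W[d==0]=np.nan
    return im,d,W
def save(n,im): cv2.imwrite('pics/'+n+'.png',im[...,::-1])
E
python3 - <<'E'
from h import *
for c in('top','side'):
    im,d,W=cloud(c); save(c+'0',im); np.save(c+'0.npy',W); np.save(c+'0im.npy',im)
p,R,o=tool(); print(p,R.round(3),o['finger_gap'],o['clock'],arm.grasp_offset,[a for a in dir(arm) if a[0]!='_'])
print(eyes.camera_model('wrist'))
E
```

```text
pics
[0.21920156 0.53082719 0.23021392] [[-0.924  0.382 -0.001]
 [ 0.382  0.924 -0.002]
 [ 0.    -0.002 -1.   ]] 0.08565816658514655 0.1 0.0187 ['MotionError', 'grasp_offset']
{'camera_matrix': array([[379.50181598,   0.        , 322.26940018],
       [  0.        , 379.50181598, 233.71163518],
       [  0.        ,   0.        ,   1.        ]]), 'mount': array([[-9.37245626e-05, -9.63285629e-01, -2.68478654e-01,
         6.82796023e-02],
       [ 9.99999996e-01, -8.81718229e-05, -3.27397066e-05,
         8.38602088e-04],
       [ 7.86543656e-06, -2.68478655e-01,  9.63285633e-01,
        -1.44344543e-01],
       [ 0.00000000e+00,  0.00000000e+00,  0.00000000e+00,
         1.00000000e+00]])}
```

View pics/top0.png

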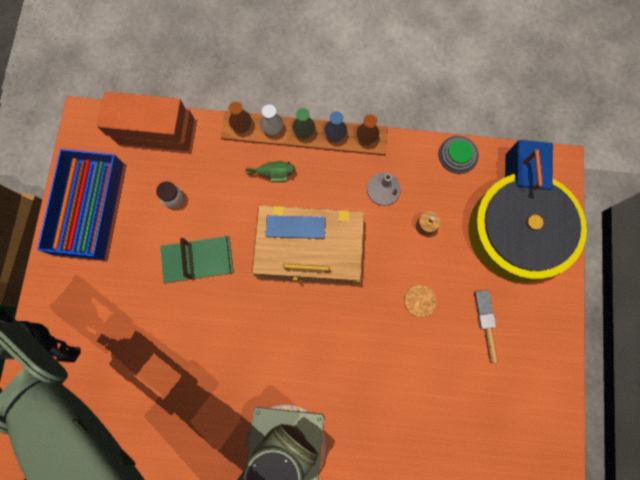

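View pics/side0.png

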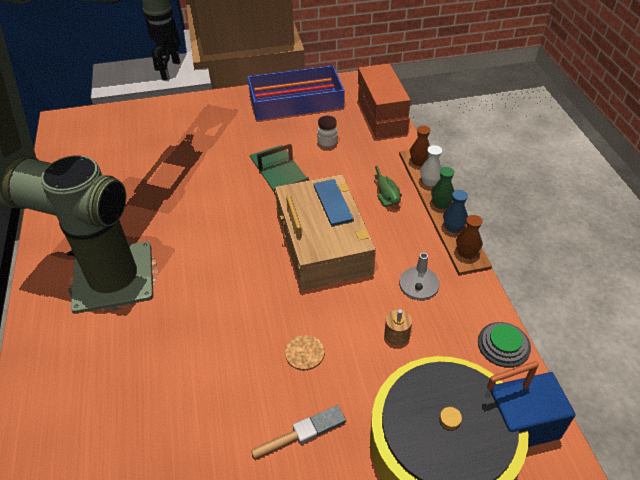

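Top: slab at px (295,227) on the lid, handle bar at (307,267), rest centred at (197,258) with its bar at left (187) and lip at right (231), pad at (420,300). The side view agrees, and the obstacles stand clear of the rest and pad. Next I fit positions.

Run:
```python
from h import *
W=np.load('top0.npy'); im=np.load('top0im.npy'); hsv=cv2.cvtColor(im,cv2.COLOR_RGB2HSV)
def roi(u0,u1,v0,v1):
    m=np.zeros((480,640),bool); m[v0:v1,u0:u1]=1; return m&np.isfinite(W[...,2])
H,S,V=[hsv[...,i].astype(int) for i in range(3)]
def rect(n,m):
    p=W[m]; (c,s,a)=cv2.minAreaRect((p[:,:2]*1000).astype(np.float32)); print(n,len(p),'c',np.round(c,1),'size',np.round(s,1),'ang',round(a,2),'z',np.round(np.percentile(p[:,2],[5,50,95]),4))
rect('slab',roi(255,335,205,245)&(H>95)&(H<130)&(S>90))
z=W[...,2]
rect('lid',roi(240,375,195,290)&(z>.085)&(z<.104))
rect('handle',roi(270,345,255,280)&(z>.118))
rect('rest',roi(150,240,230,290)&(H>55)&(H<90)&(S>70))
rect('tray',roi(150,240,230,290)&(H>55)&(H<90)&(S>70)&(z<.012))
rect('lip',roi(215,240,230,290)&(z>.012)&(z<.025))
rect('bar',roi(170,205,230,290)&(z>.045))
m=roi(395,445,280,322)&(z>.003)&(z<.012)
rect('pad',m)
```

```text
slab 1075 c [581.1  35.2] size [ 54.7 152.8] ang 4.38 z [0.1039 0.1084 0.1128]
lid 5880 c [541.7  -5. ] size [199.1 290.7] ang 2.43 z [0.0914 0.0963 0.1012]
handle 217 c [469.6  -7.9] size [ 12.5 121. ] ang 2.39 z [0.1299 0.1356 0.1404]
rest 1974 c [481.  316.1] size [105.2 195.5] ang 14.51 z [0.0002 0.0055 0.0117]
tray 1881 c [481.  316.2] size [105.2 195.3] ang 14.51 z [0.0001 0.0053 0.0101]
lip 101 c [501.3 232.6] size [109.1  24.3] ang 16.18 z [0.0124 0.0166 0.0215]
bar 178 c [474.  337.7] size [110.6  13. ] ang 14.75 z [0.0519 0.0597 0.065 ]
pad 720 c [ 429.7 -332.3] size [115.8 142.9] ang 6.01 z [0.0032 0.0056 0.0098]
```

Emit:
jog_arm:
  plan:
    - [1, -1, -0.61, 0, 0]
    - [1, -1, -0.61, 0, 0]
    - [1, -1, -0.61, 0, 0]

```text
clock: 0.48
ee_pos: [0.3238, 0.3877, 0.2307]
tcp_rot: [-0.0, 0.195, 0.981, -0.0]
wrist_force: [1.2, 0.0, -0.0]
finger_gap: 0.0854
grip_force: 0.0
```

Emit:
jog_arm:
  plan:
    - [1, -1, -0.61, 0, 0]
    - [1, -1, -0.61, 0, 0]
    - [1, -1, -0.61, 0, 0]

```text
clock: 0.85
ee_pos: [0.4277, 0.2456, 0.2309]
tcp_rot: [-0.0, 0.195, 0.981, -0.0]
wrist_force: [1.0, 1.1, -0.4]
finger_gap: 0.0855
grip_force: 0.0
```

Emit:
jog_arm:
  plan:
    - [1, -1, -0.61, 0, 0.7]
    - [1, -1, -0.61, 0, 0.7]
    - [1, -1, -0.61, 0, 0.7]
    - [1, -1, -0.61, 0, 0.7]
    - [1, -1, -0.61, 0, 0.7]
    - [1, -1, -0.61, 0, 0.7]
    - [1, -1, -0.61, 0, 0.7]

```text
clock: 1.72
ee_pos: [0.5303, 0.1058, 0.2307]
tcp_rot: [-0.0, 0.678, 0.735, -0.0]
wrist_force: [0.4, 0.1, 0.2]
finger_gap: 0.0855
grip_force: 0.0
```

```bash
cat >> h.py <<'E'
def go(x,y,z=None,yaw=None):
    "print shift units to world TCP target; yaw=deg of tool y axis in world"
    p,R,o=tool(); z=p[2] if z is None else z
    s=R.T@(np.array([x,y,z])-p)/.15; a=np.degrees(np.arctan2(R[1,1],R[0,1]))
    t=0 if yaw is None else ((a-yaw+90)%180-90)/90
    print('clock',round(o['clock'],2),'pos',p.round(4),'yaw',a.round(2),'q',np.round(o['qpos'],2),'-> shift',s.round(3),'turn',round(t,3))
E
python3 - <<'E'
from h import *
im,d,W=cloud('wrist'); save('w1',im)
hsv=cv2.cvtColor(im,cv2.COLOR_RGB2HSV); H,S,V=[hsv[...,i].astype(int) for i in range(3)]
z=W[...,2]
m=(H>95)&(H<130)&(S>90)&(z>.09)&(z<.125)
p=W[m]; c,s,a=cv2.minAreaRect((p[:,:2]*1000).astype(np.float32)); print(c,s,a,np.percentile(p[:,2],[5,50,95]))
m=(z>.085)&(z<.103)&~m
print(np.median(z[m]))
go(c[0]/1000,c[1]/1000)
E
```

```text
(581.3107299804688, 35.60983657836914) (59.13679504394531, 160.06283569335938) 4.263667583465576 [0.10937033 0.1105561  0.11162945]
0.09865207779480242
clock 1.77 pos [0.5303 0.1059 0.2308] yaw 4.71 q [ 0.04  0.14  1.63 -0.    1.38 -0.05] -> shift [-0.495  0.3   -0.   ] turn 0
```

View pics/w1.png

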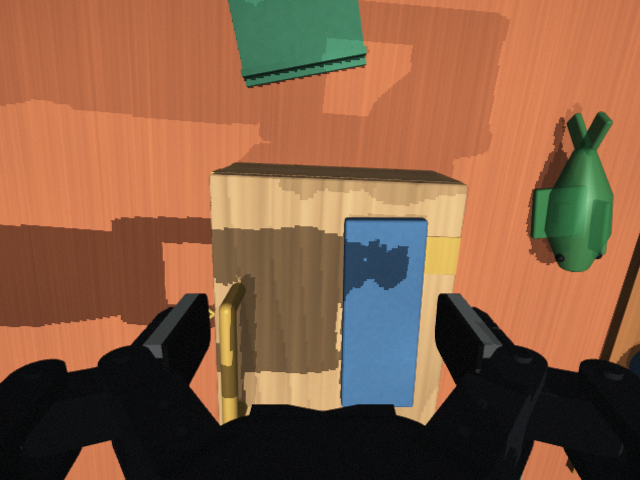

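Slab fitted at (581, 36) mm, yaw 4.3°, and the view at px (385,310) shows it free between the fingers. Going down to grip it.

Emit:
jog_arm:
  plan:
    - [1, -0.5, 0.3, 0, 0]
    - [1, -0.5, 0.3, 0.3, 0]
    - [1, -0.5, 0.3, 0.7, 0]
    - [1, -0.5, 0.3, 0.85, 0]
    - [1, -0.5, 0.3, 0.91, 0]
    - [1, -0.5, 0.3, 0.91, 0]

```text
clock: 2.52
ee_pos: [0.5817, 0.0348, 0.0949]
tcp_rot: [0.0, 0.678, 0.735, 0.0]
wrist_force: [-0.1, -0.4, 0.2]
finger_gap: 0.0854
grip_force: 0.0
```

Emit:
jog_arm:
  plan:
    - [-1, 0, 0, 0, 0]
    - [-1, 0, 0, 0, 0]
    - [-1, 0, 0, 0, 0]
    - [-1, 0, 0, 0, 0]
    - [-1, 0, 0, 0, 0]
  squeeze: 25

```text
clock: 3.15
ee_pos: [0.5829, 0.0347, 0.0969]
tcp_rot: [0.001, 0.678, 0.735, 0.001]
wrist_force: [-0.2, 0.1, 7.3]
finger_gap: 0.0589
grip_force: 28.1
```

Emit:
jog_arm:
  plan:
    - [-1, 0, 0, -0.1, 0]
    - [-1, 0, 0, -0.3, 0]
    - [-1, 0, 0, -0.6, 0]
    - [-1, 0, 0, -0.6, 0]

```text
clock: 3.65
ee_pos: [0.5848, 0.0345, 0.1899]
tcp_rot: [0.004, 0.678, 0.735, 0.003]
wrist_force: [-0.2, -0.9, -2.4]
finger_gap: 0.0594
grip_force: 28.5
```

Run:
```python
from h import *
im,d,W=cloud('wrist'); save('w2',im); 
hsv=cv2.cvtColor(im,cv2.COLOR_RGB2HSV); H,S,V=[hsv[...,i].astype(int) for i in range(3)]
p=W[(H>95)&(H<130)&(S>90)&(W[...,2]>.12)]
A=np.c_[p[:,:2]-p[:,:2].mean(0),np.ones(len(p))]; print('slope',np.linalg.lstsq(A,p[:,2],rcond=None)[0], p.min(0),p.max(0))
print(get_obs()['finger_gap'],get_obs()['wrist_force'])
go(.4825,.3103,yaw=14.5)
```

```text
slope [-0.02931151 -0.04569161  0.20666714] [ 0.51989519 -0.00909709  0.2004999 ] [0.64724111 0.11613387 0.2919435 ]
0.05887127516144536 [-0.24231897  0.19557681 -3.26353888]
clock 3.7 pos [0.5827 0.0346 0.187 ] yaw 4.56 q [-0.09  0.26  1.57  0.    1.31 -0.17] -> shift [ 1.885 -0.52  -0.004] turn -0.11
```

Emit:
jog_arm:
  plan:
    - [-1, 0.3, -0.08, 0, 0]
    - [-1, 0.65, -0.17, 0, 0]
    - [-1, 0.94, -0.26, 0, 0]
    - [-1, 0.94, -0.26, 0, 0]

```text
clock: 4.2
ee_pos: [0.528, 0.1747, 0.1821]
tcp_rot: [-0.002, 0.677, 0.736, -0.002]
wrist_force: [0.5, -0.8, -3.1]
finger_gap: 0.059
grip_force: 28.5
```

Emit:
jog_arm:
  plan:
    - [-1, 0.3, -0.08, 0, -0.06]
    - [-1, 0.65, -0.17, 0, -0.11]
    - [-1, 0.94, -0.26, 0, -0.11]
    - [-1, 0.94, -0.26, 0, -0.11]
    - [-1, 0.94, -0.26, 0, -0.11]

```text
clock: 4.82
ee_pos: [0.481, 0.3084, 0.1833]
tcp_rot: [-0.0, 0.613, 0.79, -0.001]
wrist_force: [0.7, -0.0, -3.0]
finger_gap: 0.0589
grip_force: 28.5
```

Run:
```python
from h import *
im,d,W=cloud('wrist'); save('w3',im); 
im,d,W=cloud('side'); save('s3',im[60:260,180:440].repeat(2,0).repeat(2,1)); 
go(.4825,.3103,yaw=14.5)
```

```text
clock 4.92 pos [0.4816 0.3081 0.1839] yaw 14.35 q [ 0.42  0.24  1.6  -0.    1.3   0.17] -> shift [ 0.013  0.009 -0.   ] turn -0.002
```

View pics/w3.png

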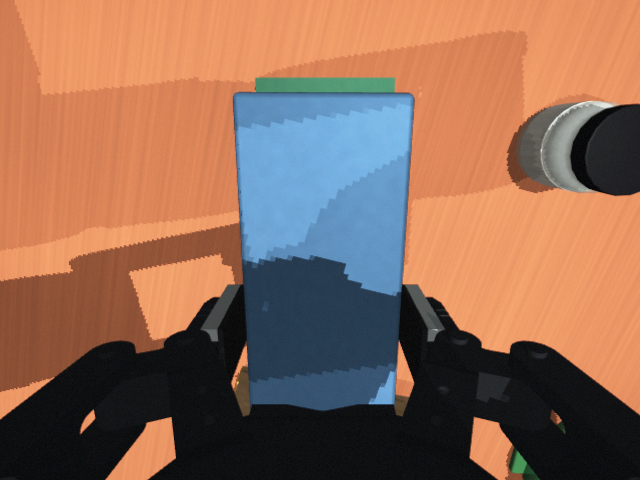

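Slab is over the rest, aligned (tray edge visible behind its end at px (325,85)), jar clear at (590,150). Lowering until it meets the bar.

Emit:
jog_arm:
  plan:
    - [-1, 0.01, 0.01, 0.3, 0]
    - [-1, 0.01, 0.01, 0.6, 0]
    - [-1, 0.01, 0.01, 0.75, 0]
    - [-1, 0.01, 0.01, 0.78, 0]
    - [-1, 0.01, 0.01, 0.8, 0]
    - [-1, 0.01, 0.01, 0.82, 0]

```text
clock: 5.68
ee_pos: [0.484, 0.3118, 0.0633]
tcp_rot: [0.001, 0.613, 0.79, 0.002]
wrist_force: [-0.6, -0.0, -2.8]
finger_gap: 0.0591
grip_force: 28.5
```

Emit:
jog_arm:
  plan:
    - [-1, 0, 0, 0.02, 0]
    - [-1, 0, 0, 0.04, 0]
    - [-1, 0, 0, 0.06, 0]
    - [-1, 0, 0, 0.06, 0]

```text
clock: 6.18
ee_pos: [0.4843, 0.3107, 0.0553]
tcp_rot: [0.002, 0.612, 0.791, 0.001]
wrist_force: [-1.2, -5.4, 6.3]
finger_gap: 0.0589
grip_force: 31.2
```

Emit:
jog_arm:
  plan:
    - [-1, 0, 0, 0.02, 0]
    - [-1, 0, 0, 0.04, 0]
    - [-1, 0, 0, 0.05, 0]
    - [-1, 0, 0, 0.05, 0]

```text
clock: 6.68
ee_pos: [0.4844, 0.3107, 0.0481]
tcp_rot: [0.002, 0.612, 0.791, 0.001]
wrist_force: [-1.0, -6.8, 7.5]
finger_gap: 0.0592
grip_force: 33.9
```

```bash
cat > sl.py <<'E'
from h import *
im,d,W=cloud('wrist'); save('wsl%d'%(get_obs()['clock']*100),im)
hsv=cv2.cvtColor(im,cv2.COLOR_RGB2HSV); H,S,V=[hsv[...,i].astype(int) for i in range(3)]
p=W[(H>98)&(H<125)&(S>100)&(W[...,2]>.012)&(W[...,2]<.12)]
ex=np.array([-np.sin(np.radians(14.5)),np.cos(np.radians(14.5))]); ey=np.array([-ex[1],ex[0]])
q=p[:,:2]-[.481,.316]; X=q@ex;Y=q@ey
A=np.c_[X,Y,np.ones(len(p))]
c=np.linalg.lstsq(A,p[:,2],rcond=None)[0]; r=abs(A@c-p[:,2]); k=r<.006; c=np.linalg.lstsq(A[k],p[k,2],rcond=None)[0]
print('slope x',np.arctan(c[0]),'y',c[1],'z0',c[2],len(p),k.mean(),'X',np.percentile(X[k],[.5,99.5]),'Y',np.percentile(Y[k],[.5,99.5]))
o=get_obs(); print(o['wrist_force'],o['ee_pos'])
E
python3 sl.py
```

```text
slope x 0.44571356850927196 y 0.0002936221103583825 z0 0.0665518022483537 55558 0.9773929947082328 X [-0.06942272  0.06752313] Y [-0.03131549  0.02683368]
[-1.50886785 -5.60063361  7.79333937] [0.48438825 0.31070241 0.04807213]
```

Emit:
jog_arm:
  plan:
    - [-1, 0, 0, 0.02, 0]
    - [-1, 0, 0, 0.025, 0]
    - [-1, 0, 0, 0.025, 0]

```text
clock: 7.1
ee_pos: [0.4844, 0.3109, 0.0448]
tcp_rot: [0.002, 0.612, 0.791, 0.001]
wrist_force: [-2.6, -6.9, 11.1]
finger_gap: 0.0592
grip_force: 35.4
```

Emit:
jog_arm:
  plan:
    - [0.9, 0, 0, 0.025, 0]
    - [0.9, 0, 0, 0.025, 0]
    - [0.9, 0, 0, 0.025, 0]
    - [0.9, 0, 0, 0.025, 0]

```text
clock: 7.6
ee_pos: [0.4823, 0.3116, 0.0377]
tcp_rot: [-0.0, 0.612, 0.79, -0.0]
wrist_force: [-1.1, -0.1, 0.3]
finger_gap: 0.0811
grip_force: 0.0
```

```bash
python3 sl.py
```

```text
slope x 0.55384926635894 y 4.024757310765181e-05 z0 0.06457097690903466 59018 0.9567758988783083 X [-0.06810079  0.06407043] Y [-0.03126908  0.02651617]
[-0.28287253  0.2232139  -0.58289866] [0.4823388  0.31156004 0.03766177]
```

Emit:
jog_arm:
  plan:
    - [0.9, 0, 0, -0.2, 0]
    - [0.9, 0, 0, -0.5, 0]
    - [0.9, 0, 0, -0.9, 0]
    - [0.9, 0, 0, -1, 0]
    - [0.9, 0, 0, -1, 0]

```text
clock: 8.28
ee_pos: [0.4831, 0.3118, 0.189]
tcp_rot: [0.001, 0.613, 0.79, 0.001]
wrist_force: [-0.2, -0.4, -0.7]
finger_gap: 0.0813
grip_force: 0.0
```

```bash
python3 sl.py
python3 - <<'E'
from h import *
go(.4695,-.008,.235,yaw=2.4)
E
```

```text
slope x 0.5573556011049101 y 0.0018050696087363871 z0 0.06438549170028014 13452 0.9719744275944098 X [-0.07085754  0.06372268] Y [-0.03093254  0.0270565 ]
[-0.87639004 -0.42337248 -0.95815753] [0.48186675 0.31124461 0.18695705]
clock 8.32 pos [0.4819 0.3112 0.187 ] yaw 14.46 q [0.42 0.24 1.59 0.   1.31 0.17] -> shift [-2.04  -0.611 -0.319] turn 0.134
```

Slab leans still at 0.56 rad, centred within a few mm. Now to the lid handle.

Emit:
jog_arm:
  plan:
    - [0.9, -0.4, -0.12, -0.32, 0]
    - [0.9, -0.8, -0.24, -0.32, 0]
    - [0.9, -1, -0.3, -0.32, 0]
    - [0.9, -1, -0.3, -0.32, 0]

```text
clock: 8.82
ee_pos: [0.4747, 0.1522, 0.2331]
tcp_rot: [-0.002, 0.614, 0.789, -0.002]
wrist_force: [-0.3, 0.0, 0.0]
finger_gap: 0.081
grip_force: 0.0
```

Emit:
jog_arm:
  plan:
    - [0.5, -0.4, -0.12, 0, 0.06]
    - [0.2, -0.8, -0.24, 0, 0.13]
    - [0, -1, -0.3, 0, 0.13]
    - [0, -1, -0.3, 0, 0.13]
    - [0, -1, -0.3, 0, 0.13]

```text
clock: 9.45
ee_pos: [0.4695, -0.0004, 0.2343]
tcp_rot: [-0.001, 0.69, 0.724, -0.0]
wrist_force: [-0.7, 0.4, 0.0]
finger_gap: 0.043
grip_force: 0.0
```

Run:
```python
from h import *
im,d,W=cloud('wrist'); save('w4',im); z=W[...,2]
hsv=cv2.cvtColor(im,cv2.COLOR_RGB2HSV); H,S,V=[hsv[...,i].astype(int) for i in range(3)]
p0,R,o=tool()
r=np.hypot(W[...,0]-.4695,W[...,1]+.008)<.075
def rect(n,m):
    p=W[m]; c,s,a=cv2.minAreaRect((p[:,:2]*1000).astype(np.float32)); print(n,len(p),c,s,a,np.percentile(p[:,2],[5,50,95]))
rect('bar',r&(z>.125)&(z<.15)&(S>60))
k=cv2.morphologyEx(((z>.092)&(z<.104)&(W[...,0]>.4)).astype(np.uint8),cv2.MORPH_OPEN,np.ones((5,5)))>0
rect('lid',k)
go(.4695,-.008,yaw=2.4)
```

```text
bar 3037 (470.68255615234375, -7.080650329589844) (11.805116653442383, 120.26876068115234) 2.5112388134002686 [0.13539337 0.13865557 0.14028284]
lid 79726 (540.7349853515625, -4.9123687744140625) (199.66693115234375, 290.062744140625) 2.2947561740875244 [0.0974557  0.09863415 0.09984283]
clock 9.5 pos [ 4.697e-01 -1.000e-04  2.346e-01] yaw 2.84 q [-0.19 -0.02  1.78  0.    1.38 -0.23] -> shift [-0.052 -0.004 -0.   ] turn 0.005
```

View pics/w4.png

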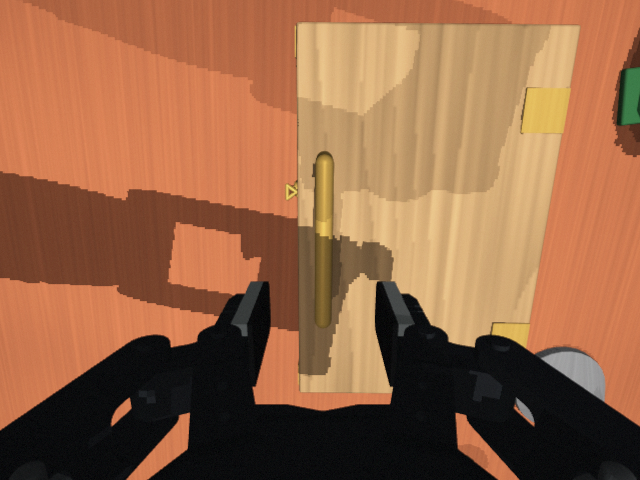

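Bar at px (324,240), measured at (470.7, -7.1) mm, and it lies between the fingers. Descending to grip it.

Emit:
jog_arm:
  plan:
    - [0, -0.045, 0.003, 0.3, 0]
    - [0, -0.045, 0.003, 0.6, 0]
    - [0, -0.045, 0.003, 0.75, 0]
    - [0, -0.045, 0.003, 0.79, 0]
    - [0, -0.045, 0.003, 0.79, 0]

```text
clock: 10.12
ee_pos: [0.4712, -0.0074, 0.1174]
tcp_rot: [-0.0, 0.689, 0.724, 0.0]
wrist_force: [-0.4, 0.4, 0.6]
finger_gap: 0.0424
grip_force: 0.0
```

Emit:
jog_arm:
  plan:
    - [-1, 0, 0, 0, 0]
    - [-1, 0, 0, 0, 0]
    - [-1, 0, 0, 0, 0]
    - [-1, 0, 0, 0, 0]
    - [-1, 0, 0, 0, 0]
  squeeze: 30

```text
clock: 10.75
ee_pos: [0.4703, -0.0083, 0.1186]
tcp_rot: [-0.0, 0.69, 0.724, -0.001]
wrist_force: [-4.5, 0.5, 6.3]
finger_gap: 0.0108
grip_force: 29.3
```

Emit:
jog_arm:
  plan:
    - [-1, 0, 0.055, -0.155, 0]
    - [-1, 0, 0.119, -0.283, 0]
    - [-1, 0, 0.2, -0.402, 0]
    - [-1, 0, 0.309, -0.525, 0]
    - [-1, 0, 0.417, -0.619, 0]
    - [-1, 0, 0.553, -0.71, 0]
    - [-1, 0, 0.682, -0.773, 0]
    - [-1, 0, 0.838, -0.825, 0]
    - [-1, 0, 0.979, -0.853, 0]

```text
clock: 11.88
ee_pos: [0.6173, -0.0024, 0.2481]
tcp_rot: [0.001, 0.69, 0.724, -0.001]
wrist_force: [-5.1, -3.3, 3.8]
finger_gap: 0.0106
grip_force: 30.2
```

Emit:
jog_arm:
  plan:
    - [-1, 0, 0.164, -0.01, 0]
    - [-1, 0, 0.307, 0, 0]
    - [-1, 0, 0.428, 0.022, 0]
    - [-1, 0, 0.507, 0.044, 0]
    - [-1, 0, 0.507, 0.044, 0]

```text
clock: 12.5
ee_pos: [0.6954, 0.0009, 0.2394]
tcp_rot: [0.002, 0.69, 0.724, 0.001]
wrist_force: [3.4, -4.7, 1.1]
finger_gap: 0.0107
grip_force: 31.1
```

Emit:
jog_arm:
  plan:
    - [-0.4, 0, 0, 0, 0]
    - [-0.4, 0, 0, 0, 0]
    - [-0.4, 0, 0, 0, 0]
    - [-0.4, 0, 0, -0.1, 0]
    - [-0.4, 0, 0, -0.3, 0]
    - [-0.4, 0, 0, -0.6, 0]
    - [-0.4, 0, 0, -0.6, 0]

```text
clock: 13.38
ee_pos: [0.6961, 0.0024, 0.3365]
tcp_rot: [0.005, 0.69, 0.724, 0.004]
wrist_force: [0.4, 0.6, 1.4]
finger_gap: 0.0253
grip_force: 0.0
```

Run:
```python
from h import *
im,d,W=cloud('top'); save('t5',im); z=W[...,2]
m=(z>.2)&(abs(W[...,1])<.15)&(W[...,0]>.55)&(W[...,0]<.8)
print(m.sum())
imw,dw,Ww=cloud('wrist'); save('w5',imw)
# dark & pale stick
ex=np.array([np.cos(np.radians(2.4)),np.sin(np.radians(2.4))]); ey=np.array([-ex[1],ex[0]]); c0=np.array([.5455,-.0045])
q=W[...,:2]-c0; X=q@ex;Y=q@ey
ins=(abs(X)<.085)&(abs(Y)<.133)&(z<.04)
g=im.max(-1).astype(int); s=im.max(-1).astype(int)-im.min(-1)
for n,k in(('dark',ins&(g<70)&(s<40)),('pale',ins&(g>150)&(s<50))):
    p=W[k]; print(n,len(p)); 
    if len(p)>5: print(cv2.minAreaRect((p[:,:2]*1000).astype(np.float32)),np.median(p[:,2]))
go(.5455,-.0045,.36)
```

```text
7180
dark 84
((537.3306274414062, -50.869163513183594), (11.67984676361084, 101.15253448486328), 87.03486633300781) 0.02362080823246281
pale 0
clock 13.47 pos [0.694  0.0025 0.3305] yaw 2.76 q [-0.12  0.41  1.08  0.    1.65 -0.17] -> shift [ 0.001 -0.99  -0.2  ] turn 0
```

View pics/t5.png

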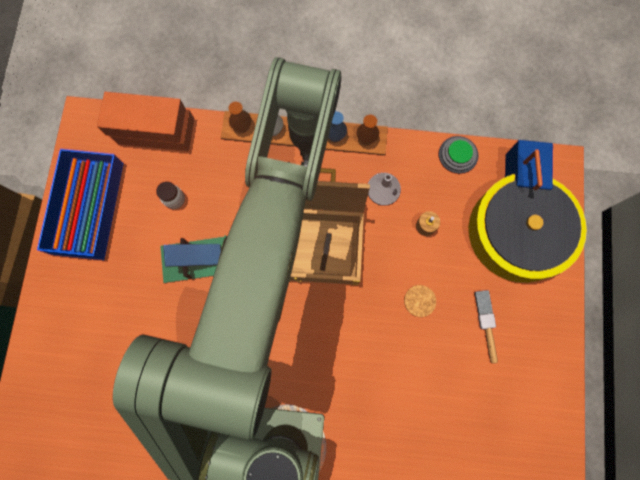

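The lid stands open (px (345,175)), the slab is on the rest at (192,258), and the dark stick is at px (327,251), about (537, -51) mm. Backing off over the chest and turning the tool.

Emit:
jog_arm:
  plan:
    - [-0.4, 0, 0, -0.2, 0]
    - [-0.4, 0, -0.3, -0.2, 0]
    - [-0.4, 0, -0.7, -0.2, 0]
    - [-0.4, -0.3, -1, -0.2, 0]
    - [-0.4, -0.35, -1, -0.2, 0]
    - [-0.4, -0.35, -1, -0.2, 0]

```text
clock: 14.22
ee_pos: [0.5461, -0.0575, 0.3578]
tcp_rot: [-0.001, 0.69, 0.723, -0.0]
wrist_force: [0.6, 0.2, 0.4]
finger_gap: 0.0257
grip_force: 0.0
```

Emit:
jog_arm:
  plan:
    - [-0.2, 0, 0, 0, -0.12]
    - [-0.2, 0, 0, 0, -0.24]
    - [-0.2, 0, 0, 0, -0.36]
    - [-0.2, 0, 0, 0, -0.48]
    - [-0.2, 0, 0, 0, -0.6]
    - [-0.2, 0, 0, 0, -0.72]
    - [-0.2, 0, 0, 0, -0.84]
    - [-0.2, 0, 0, 0, -0.94]
    - [-0.2, 0, 0, 0, -0.94]
    - [-0.2, 0, 0, 0, -0.94]

```text
clock: 15.48
ee_pos: [0.5468, -0.0566, 0.3582]
tcp_rot: [-0.0, 0.024, 1.0, 0.0]
wrist_force: [0.5, 0.1, 0.0]
finger_gap: 0.0342
grip_force: 0.0
```

```bash
cat > st.py <<'E'
from h import *
im,d,W=cloud('wrist'); z=W[...,2]; save('wst%d'%(get_obs()['clock']*100),im)
ins=(np.hypot(W[...,0]-.537,W[...,1]+.051)<.075)&(z>.016)&(z<.032)
g=im.max(-1).astype(int); s=g-im.min(-1)
k=cv2.morphologyEx((ins&(g<90)&(s<40)).astype(np.uint8),cv2.MORPH_OPEN,np.ones((3,3)))>0
p=W[k]; c,sz,a=cv2.minAreaRect((p[:,:2]*1000).astype(np.float32)); print(len(p),c,sz,a,np.median(p[:,2]))
if sz[0]>sz[1]: a-=90
m=(z>.03)&(W[...,0]>.45)&(W[...,0]<.62)&(abs(W[...,1])<.15)
go(c[0]/1000,c[1]/1000,.013,yaw=a)
E
python3 st.py; cp pics/wst*.png pics/stick.png; ls pics
```

```text
793 (539.2366333007812, -52.82405471801758) (12.513371467590332, 106.70716094970703) 85.91957092285156 0.025564677488519316
clock 15.53 pos [ 0.5466 -0.0568  0.3583] yaw 87.29 q [-0.26  0.08  1.42  0.    1.64 -1.78] -> shift [0.049 0.023 2.302] turn 0.015
s3.png
side0.png
stick.png
t5.png
top0.png
w1.png
w2.png
w3.png
w4.png
w5.png
wsl672.png
wsl765.png
wsl832.png
wst1552.png
```

View pics/stick.png

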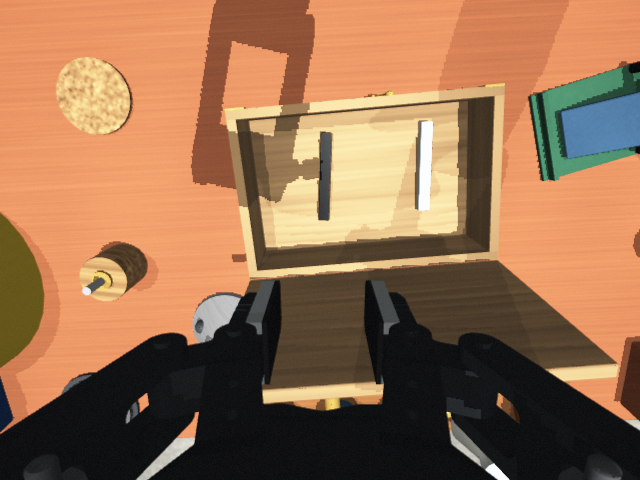

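The dark stick is at px (325,175) and the pale one at (424,165), with the gripper's outline clear of the walls. Descending.

Emit:
jog_arm:
  plan:
    - [-0.2, 0.05, 0.025, 0.3, 0.015]
    - [-0.2, 0.05, 0.025, 0.7, 0.015]
    - [-0.2, 0.05, 0.025, 1, 0.015]
    - [-0.2, 0.05, 0.025, 1, 0.015]

```text
clock: 16.02
ee_pos: [0.5357, -0.0521, 0.2043]
tcp_rot: [-0.005, 0.035, 0.999, 0.001]
wrist_force: [-1.0, -0.6, 1.5]
finger_gap: 0.034
grip_force: 0.0
```

```bash
python3 st.py
```

```text
1849 (538.9091796875, -52.07881164550781) (13.765060424804688, 109.08666229248047) 86.2634048461914 0.025644028252243323
clock 16.07 pos [ 0.5381 -0.0528  0.2077] yaw 85.96 q [-0.26  0.16  1.65  0.    1.34 -1.76] -> shift [-0.009  0.004  1.298] turn -0.003
```

Emit:
jog_arm:
  plan:
    - [-0.2, 0, 0.003, 0.3, 0]
    - [-0.2, 0, 0.003, 0.65, 0]
    - [-0.2, 0, 0.003, 0.9, 0]
    - [-0.2, 0, 0.003, 1, 0]
    - [-0.2, 0, 0.003, 1, 0]

```text
clock: 16.7
ee_pos: [0.5404, -0.053, 0.06]
tcp_rot: [0.001, 0.035, 0.999, -0.0]
wrist_force: [-0.3, -0.7, -0.0]
finger_gap: 0.0344
grip_force: 0.0
```

Emit:
jog_arm:
  plan:
    - [-0.2, 0, 0, 0.15, 0]
    - [-0.2, 0, 0, 0.25, 0]
    - [-0.2, 0, 0, 0.29, 0]
    - [-0.2, 0, 0, 0.29, 0]

```text
clock: 17.2
ee_pos: [0.5392, -0.0527, 0.0154]
tcp_rot: [0.0, 0.035, 0.999, -0.0]
wrist_force: [0.0, 0.5, -0.1]
finger_gap: 0.0343
grip_force: 0.0
```

Emit:
jog_arm:
  plan:
    - [-1, 0, 0, 0, 0]
    - [-1, 0, 0, 0, 0]
    - [-1, 0, 0, 0, 0]
    - [-1, 0, 0, 0, 0]
    - [-1, 0, 0, 0, 0]
  squeeze: 50

```text
clock: 17.82
ee_pos: [0.5399, -0.0528, 0.0161]
tcp_rot: [0.001, 0.035, 0.999, -0.0]
wrist_force: [-1.5, 0.6, 6.0]
finger_gap: 0.0121
grip_force: 51.2
```

Emit:
jog_arm:
  plan:
    - [-1, 0, 0, -0.1, 0]
    - [-1, 0, 0, -0.35, 0]
    - [-1, 0, 0, -0.7, 0]
    - [-1, 0, 0, -1, 0]
    - [-1, 0, 0, -1, 0]

```text
clock: 18.45
ee_pos: [0.5423, -0.0535, 0.1707]
tcp_rot: [0.005, 0.035, 0.999, -0.001]
wrist_force: [0.4, 0.1, -0.8]
finger_gap: 0.0122
grip_force: 50.5
```

Emit:
jog_arm:
  plan:
    - [-1, 0, 0, -0.2, 0]
    - [-1, 0, 0, -0.35, 0]
    - [-1, 0, 0, -0.35, 0]

```text
clock: 18.82
ee_pos: [0.5396, -0.0528, 0.2187]
tcp_rot: [0.001, 0.035, 0.999, -0.0]
wrist_force: [-0.6, 0.5, -0.6]
finger_gap: 0.012
grip_force: 50.5
```

Run:
```python
from h import *
W=np.load('top0.npy'); im=np.load('top0im.npy'); hsv=cv2.cvtColor(im,cv2.COLOR_RGB2HSV).astype(int)
m=np.zeros((480,640),np.uint8); m[280:322,398:443]=1
m&=((hsv[...,0]>11)&(hsv[...,1]<175)).astype(np.uint8); m=cv2.morphologyEx(m,cv2.MORPH_OPEN,np.ones((5,5)))
p=W[m>0]; print(len(p),np.nanmedian(p,0),cv2.minEnclosingCircle((p[:,:2]*1000).astype(np.float32)))
print(W[300,420]); im,d,W=cloud('wrist'); save('w9',im); o=get_obs(); print(o['finger_gap'],o['grip_force'])
c=np.nanmedian(p,0); go(c[0],c[1])
```

```text
810 [ 0.42860432 -0.33201188  0.00500184] ((429.69378662109375, -331.93328857421875), 46.17107009887695)
[ 0.43077408 -0.33297069  0.00211926]
0.012595473159194067 50.471309423446655
clock 18.88 pos [ 0.5386 -0.0526  0.2172] yaw 86.0 q [-0.26  0.15  1.64 -0.    1.35 -1.76] -> shift [ 0.602 -1.91   0.   ] turn 0
```

View pics/w9.png

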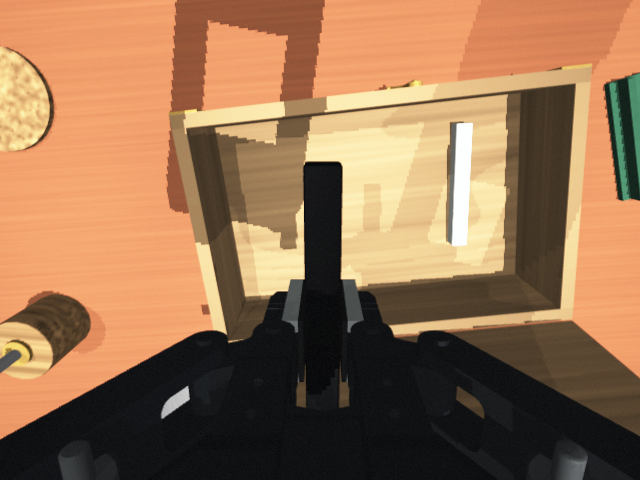

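The dark stick is held level at px (322,230) and the pale one is still in the chest at (460,185). Moving over the pad.

Emit:
jog_arm:
  plan:
    - [-1, 0.1, -0.3, 0, 0]
    - [-1, 0.2, -0.65, 0, 0]
    - [-1, 0.3, -0.95, 0, 0]
    - [-1, 0.3, -0.95, 0, 0]

```text
clock: 19.38
ee_pos: [0.4818, -0.1936, 0.2153]
tcp_rot: [-0.002, 0.037, 0.999, 0.001]
wrist_force: [0.3, -0.5, -0.7]
finger_gap: 0.0121
grip_force: 50.5
```

Emit:
jog_arm:
  plan:
    - [-1, 0.1, -0.3, 0, 0]
    - [-1, 0.2, -0.65, 0, 0]
    - [-1, 0.27, -0.9, 0, 0]
    - [-1, 0.3, -0.95, 0, 0]
    - [-1, 0.3, -0.95, 0, 0]
    - [-1, 0.3, -0.95, 0, 0]
    - [-1, 0.3, -0.95, 0, 0]

```text
clock: 20.25
ee_pos: [0.4299, -0.3294, 0.2175]
tcp_rot: [-0.0, 0.034, 0.999, 0.0]
wrist_force: [0.3, -0.1, -0.7]
finger_gap: 0.0123
grip_force: 50.5
```

Run:
```python
from h import *
im,d,W=cloud('top'); save('t10',im); z=W[...,2]
# slab on rest
hsv=cv2.cvtColor(im,cv2.COLOR_RGB2HSV).astype(int)
k=np.zeros((480,640),bool); k[230:290,150:240]=1; k&=(hsv[...,0]>98)&(hsv[...,0]<125)&(hsv[...,1]>90)
p=W[k]; print('slab',cv2.minAreaRect((p[:,:2]*1000).astype(np.float32)),p[:,2].min(),p[:,2].max())
m=(z>.12)&(z<.3)&(abs(W[...,1])<.14)&(W[...,0]>.58)&(W[...,0]<.75); q=W[m]; print('lid top x',q[:,0].min(),q[:,0].max(),q[:,2].max(), np.polyfit(q[:,2],q[:,0],1))
o=get_obs(); print(o['finger_gap'],o['grip_force'],np.abs(o['joint_velocities']).max())
go(.4295,-.332)
```

```text
slab ((486.5693054199219, 312.995361328125), (55.122093200683594, 131.079345703125), 17.020301818847656) nan nan
lid top x 0.6353112639148234 0.7017680477250369 0.28687048485569866 [0.13789913 0.6213342 ]
0.012075039415756153 50.4745227098465 0.006901944450332155
clock 20.3 pos [ 0.4298 -0.3296  0.2176] yaw 86.1 q [-0.81  0.15  1.64  0.    1.35 -2.32] -> shift [ 0.001 -0.016 -0.   ] turn 0
```

View pics/t10.png

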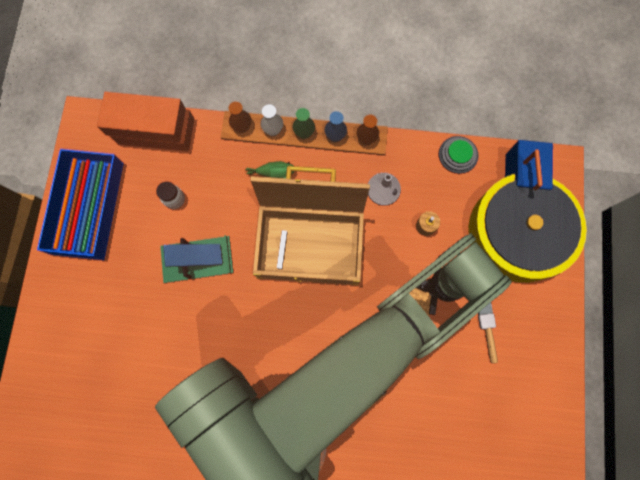

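The top view shows the slab on the rest at px (192,257), the lid upright, the pale stick in the chest at (281,250), the obstacles where they were, and the gripper over the pad at (420,297). The arm is still, so I am handing in.

```bash
python3 -c "
from station import job_done
print(job_done())"
```

```text
the job is handed in; nothing more can be done
None
```

I handed the job in at about 20 s: the slab leans released on the rest at about 0.56 rad, the lid stands open about upright, and the dark stick is held still and level about 0.2 m above the pad, with the pale one still in the chest; the hand-in call gave no verdict.

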